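# Open the board cleaner: push-and-turn cap

## Robot

A 6-joint arm with a two-finger parallel gripper is mounted at the origin on the work surface. World frame = base frame: x ahead of the robot, y to its left, z up, the work surface at z = 0. Lengths are in m, angles in rad, forces in N, time in s.
With the tool pointing down it reaches from about 0.225 to 0.875 m from the base axis. Payload 3.4 kg.
Tool frame: the origin (TCP) lies between the finger pads; the fingertips stand 8 mm ahead of it and the grasp point (between the pads) lies 11 mm behind it; z points along the fingers, y is the line along which they close (so a half turn about z gives the same grasp; the last joint's range is limited). The gripper opens to 85 mm and grips with 20 to 120 N. Pads are 22 mm wide; open, the fingers measure 114 mm over their backs; the gripper's body (76 mm by 85 mm) begins 54 mm behind the grasp point. The pads swing forward as they close: fully open they stand 13 mm farther back than shut.
Start: joints at [1.148, 0.276, 1.505, -0, 1.361, -0.121], TCP at [0.171, 0.549, 0.239] pointing down, gripper open.
Joint ranges: [-2.89, 2.89], [-0.75, 2.08], [0.22, 2.7], [-1.18, 4.32], [0.11, 2.71], [-2.7, 2.7]. Speed limits (rad/s): [2.57, 2.57, 3.14, 3.14, 3.14, 3.14].

## Interface

Orientations are given as a rotation vector (axis times angle).
In Python, from bench import bot gives the robot as it stands.
- The arm moves only by the tool apply_moves, never from a script. Its argument "commands" is a list of rows, each an object of numbers: "grip": the opening, from 0 (shut) to 1 (fully open); "tx", "ty", "tz": the shift along the tool's x, y, z in m; "ax", "ay", "az": the turn, a rotation vector about the tool's x, y, z in units of 5 degrees (1.0 is 5 degrees). In form: [{"grip": .., "tx": .., "ty": .., "tz": .., "ax": .., "ay": .., "az": ..}, ...]. A call has 1 to 5 rows; each row is the pose to reach, as a shift and turn from the pose commanded when the call began, along the tool's axes at that moment; what a row does not reach only later rows make up. A row lasts 1/12 s, in which the tool goes at most 41.7 mm and 7.16 degrees, less where a joint would pass 70% of its speed; a pose out of reach is approached as far as the arm can. A call with a gripper value outside its range is refused whole. The fingers move at their own pace and stop on an object; "force" is the grip in N (left out, the last holds). Time passes only in rows, so rows that repeat a pose let the fingers close. It gives the time, the measured TCP pose, the force, the opening and the grip force at its end, in the units of the state.
- bot.state(): the state, without advancing time (a new reading comes with each control period).
- bot.snapshot(name): name is "side" or "top" or "wrist"; returns the picture (420x560x3 uint8, red, green, blue); there is no depth.
- bot.calibration(name): a dict with "fx", "fy", "cx", "cy" (pixels), "position" and "attitude" of the camera in the world. Camera axes: x right, y up, looking along -z (the intrinsics and any distortion apply to the point x, -y, -z); pixel columns grow to the right and rows downward; lengths in m; the calibration is good to about 2 mm. A picture is of the moment at which its call begins: read the wrist's pose just before it. calibration takes no time and is no camera call; for the wrist camera it gives the pose at the moment of the call.
- bot.hand_in(): hands the job in; it is judged then, once.
Trained networks look in the newest picture that a camera, given by its name, has taken for a name from the list of things; names that differ only in an ending like _2 or _b are one class to them, and where a whole thing is asked for, a point or a joint stands for the part that bears it (a point fixed in the world has none). Each returns a list of dicts, best first, with "score" (0 to 1); they miss things now and then, are a little off and sometimes report something else, mostly with a low value. They report only what shows in the picture. A call takes as long as a camera call. They do not tell look-alikes from the thing itself.
- bot.boxes_of(thing, camera): "box" ([left, top, width, height] in pixels, round what is visible of it).
The state is a dict: "time": time; "joint_pos": joint angles; "qvel": joint speeds; "joint_torque": joint torques, N m; "tool_pos": TCP position; "tcp_rot": TCP orientation; "force": force on the tool from outside, world axes, zero at the start; "ft_torque": the same for the moment, N m; "grip_width": finger opening in m; "gripper_force": force on a finger pad.
Only numpy, scipy, OpenCV 4.12 (cv2) and the standard library are available. Lean on these libraries where they do the work, as an engineer would, in place of code of your own. Each camera call takes 0.05 s, during which the arm holds its last target. There are 200 camera calls.

## Task

Open the square jug of board cleaner that stands in its steel holder: press its safety cap fully down, keep it down while turning it anticlockwise (seen from above) about a quarter turn, then lift it off. Finish still holding the cap in the gripper, upright, about 5 cm clear above the jug's mouth: do not let go. The jug stays down in its holder, and the tumbler, round bottle and tape are left where they are.

Things in the scene. Friction and masses are not known exactly. Their poses are not given: they have to be found in the camera images.
- holder: Fixed open-topped square box of dark steel, 96 x 96 mm outside, 55 mm high, walls and floor 5 mm; the jug stands in it. Origin: centre of its underside; z up. It does not move.
- jug: White square jug, 84 x 84 mm, body 120 mm high, sloping shoulder up to 138 mm, neck 32 mm across up to 176 mm; 0.5 to 1.0 kg. Loose in the holder with 1 mm play, so it cannot turn but can be lifted out. Origin: centre of its underside (5 mm above the table); z up; x points to the small ridge on its shoulder.
- cap: Grey ribbed push-and-turn cap: hollow cylinder, 54 mm across, 34 mm high, closed on top, 45 g. Origin: centre of its open lower rim; z up. Locked, its rim is 161 and its top 195 mm above the table, with 18 mm free below the rim to the shoulder. A spring holds it up: 4 N, rising to 8 N at the hard stop 8 mm down. Grip its sides in any direction; a firm grip (60 N) does no harm.
- cap_mark (a point): Point on the cap's outer top edge at the end of the small ridge on its top: 27 mm from the axis, in the cap's x. Locked, it lies over the jug's x (within 3 degrees). Pressed at least 5 mm and kept down, the cap turns anticlockwise from above; past 65 degrees it is free, pops up 3 mm if let, and lifts straight off (65 to 135 degrees, 90 is good). Clockwise it meets a stop.
- jug_mouth (a point): Centre of the jug's open mouth, on top of the neck, 176 mm above the jug's underside.
- tumbler: Bystander: black open drinking tumbler, 80 mm across the rim, 150 mm high, loose. Origin: centre of its underside.
- round_bottle: Bystander: white round bottle with a small grey cap, 64 mm across, 140 mm high, loose. Origin: centre of its underside.
- tape: Bystander: black roll of tape lying flat, 90 mm across, 24 mm high, loose. Origin: centre of its underside.
Things that resemble listed ones, but are neither listed nor needed, are in the scene too. Of the things shaped like the cap, the grey one is meant.

How it is judged:
By the outcome, as a careful person would: the job done as asked, in the order asked, and still so for the second after the job is handed in, while the arm keeps its last pose, push and grip.
It also fails if it takes over 35 s, if anything falls off the work surface, if the arm or the gripper's body presses on something with over 40 N, if the wrist force passes 120 N, or if a joint passes its speed limit or range.

## Working session

There is one attempt and no reset: what is moved stays moved. The work goes in short steps, Python scripts to look and compute and a tool call to move; the robot and the scene stay as the last step left them, time stands still between calls to the robot, and variables do not carry over. Pictures are saved under pics/ and viewed, at most 10 in all, crops included, and the job is handed in when it is done.

Besides the shell and the picture viewer there is one more tool, called after ">>>" as a command line: name --argument value ..., lists and objects as JSON in quotes. apply_moves: Moves the arm, as the interface text tells. Its arguments: {"type":"object","properties":{"commands":{"type":"array"},"force":{"type":"number"}},"required":["commands"]}

```bash
mkdir -p pics
python3 - <<'E'
from bench import bot
import cv2, numpy as np
s=bot.state();print({k:np.round(v,3).tolist() for k,v in s.items()})
ims=[]
for n in ("top","side"):
    im=bot.snapshot(n); cv2.imwrite(f"pics/{n}0.png",im[:,:,::-1])
    c=bot.calibration(n);print(n,{k:(v if np.isscalar(v) else np.round(v,4).tolist()) for k,v in c.items()})
    for t in ("cap","jug","holder","cap_mark"): print(t,[(round(d["score"],2),np.round(d["box"]).tolist()) for d in bot.boxes_of(t,n)][:4])
E
```

```text
{'time': 0.0, 'joint_pos': [1.148, 0.277, 1.506, -0.0, 1.361, -0.121], 'qvel': [0.001, -0.002, 0.001, -0.0, 0.0, -0.001], 'joint_torque': [-0.003, -41.677, -24.58, -0.0, 0.011, 0.0], 'tool_pos': [0.171, 0.549, 0.238], 'tcp_rot': [-0.472, -3.105, 0.003], 'force': [0.012, 0.527, 0.129], 'ft_torque': [0.02, -0.011, 0.041], 'gripper_force': 0.0, 'grip_width': 0.086}
top {'fx': 461.67171096769044, 'fy': 461.67171096769044, 'cx': 279.8418048574682, 'cy': 213.78964491389553, 'position': [0.4988, 0.006, 1.4074], 'attitude': [0.0608, -0.1007, -1.5682]}
cap [(0.83, [253.0, 200.0, 21.0, 24.0]), (0.57, [297.0, 230.0, 16.0, 15.0])]
jug [(0.86, [240.0, 194.0, 43.0, 42.0])]
holder [(0.5, [247.0, 221.0, 39.0, 7.0])]
cap_mark [(0.69, [253.0, 204.0, 24.0, 19.0]), (0.59, [294.0, 229.0, 23.0, 19.0])]
side {'fx': 441.76758297777394, 'fy': 441.76758297777394, 'cx': 279.94323692681127, 'cy': 208.82440813538338, 'position': [0.3821, -0.8592, 0.721], 'attitude': [0.9957, -0.1506, -0.2556]}
cap [(0.71, [265.0, 184.0, 20.0, 24.0])]
jug [(0.78, [248.0, 208.0, 48.0, 43.0])]
holder [(0.86, [245.0, 240.0, 54.0, 31.0])]
cap_mark [(0.74, [262.0, 184.0, 26.0, 24.0]), (0.58, [256.0, 272.0, 18.0, 21.0])]
```

```bash
cat > h.py <<'E'
from bench import bot
import cv2, numpy as np
from scipy.spatial.transform import Rotation as R
def ray(c,u,v):
    d=R.from_rotvec(c["attitude"]).apply([(u-c["cx"])/c["fx"],-(v-c["cy"])/c["fy"],-1]); return np.array(c["position"]),d
def atz(c,u,v,z):
    p,d=ray(c,u,v); return p+d*(z-p[2])/d[2]
def proj(c,P):
    q=R.from_rotvec(c["attitude"]).inv().apply(np.array(P)-c["position"]); return np.array([c["cx"]-c["fx"]*q[0]/q[2],c["cy"]+c["fy"]*q[1]/q[2]])
E
python3 - <<'E'
from h import *
a=cv2.imread("pics/top0.png");b=cv2.imread("pics/side0.png")
cv2.imwrite("pics/m.png",np.hstack([cv2.resize(a[120:320,190:390],(400,400),interpolation=3),cv2.resize(b[120:320,180:380],(400,400),interpolation=3)]))
c=bot.calibration("top");print(c.keys(),atz(c,263.5,212,.195));
c=bot.calibration("side");print(atz(c,275,190,.195))
E
```

```text
dict_keys(['fx', 'fy', 'cx', 'cy', 'position', 'attitude']) [0.62862512 0.01821477 0.195     ]
[0.63043623 0.01581428 0.195     ]
```

View pics/m.png

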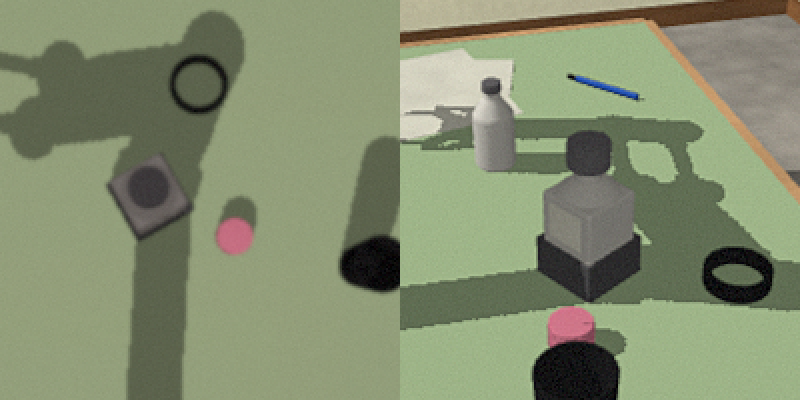

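View pics/top0.png

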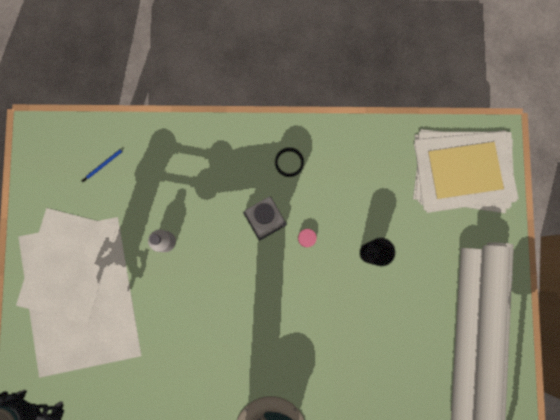

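The top view shows the grey cap on the jug at about (264,213), which puts it near (0.629, 0.017). The pink look-alike is at (307,238), the tape at (289,162) and the tumbler at (378,252). I'll move above the cap now.

>>> apply_moves --commands '[{"grip": 1,"tx": -0.015,"ty": -0.035,"tz": -0.02},{"grip": 1,"tx": -0.03,"ty": -0.07,"tz": -0.04},{"grip": 1,"tx": -0.045,"ty": -0.105,"tz": -0.06},{"grip": 1,"tx": -0.06,"ty": -0.14,"tz": -0.08},{"grip": 1,"tx": -0.07,"ty": -0.17,"tz": -0.1}]'

```text
validation failed for argument at $.co...
```

>>> apply_moves --commands '[{"grip": 1,"tx": -0.015,"ty": -0.035},{"grip": 1,"tx": -0.03,"ty": -0.07},{"grip": 1,"tx": -0.045,"ty": -0.105},{"grip": 1,"tx": -0.06,"ty": -0.14},{"grip": 1,"tx": -0.075,"ty": -0.175}]'

```text
validation failed for argument at $.co...
```

>>> apply_moves --commands '[{"grip": 1,"tx": -0.015,"ty": -0.035},{"grip": 1,"tx": -0.03,"ty": -0.07},{"grip": 1,"tx": -0.045,"ty": -0.105},{"grip": 1,"tx": -0.06,"ty": -0.14},{"grip": 1,"tx": -0.075,"ty": -0.175}]'

```text
validation failed for argument at $.co...
```

Run:
```python
from h import *
s=bot.state();print({k:np.round(s[k],3).tolist() for k in ("time","joint_pos","tool_pos","tcp_rot","force")}, R.from_rotvec(s["tcp_rot"]).as_matrix().round(3).tolist())
c=bot.calibration("wrist");print(c["position"],R.from_rotvec(c["attitude"]).as_matrix().round(2).tolist(), proj(c,[.629,.017,.195]))
```

```text
{'time': 0.5, 'joint_pos': [1.148, 0.276, 1.505, -0.0, 1.361, -0.121], 'tool_pos': [0.171, 0.549, 0.239], 'tcp_rot': [0.472, 3.106, -0.0], 'force': [-0.313, -0.175, -0.687]} [[-0.955, 0.297, 0.0], [0.297, 0.955, -0.0], [-0.0, -0.0, -1.0]]
[0.09991607 0.57034107 0.37559155] [[0.3, -0.91, -0.27], [0.95, 0.28, 0.09], [-0.0, -0.29, 0.96]] [-98.45941195 803.63051675]
```

>>> apply_moves --commands '[{"grip": 1,"tx": -0.03,"ty": -0.019,"tz": -0.02,"ax": 0,"ay": 0,"az": 0},{"grip": 1,"tx": -0.06,"ty": -0.037,"tz": -0.04,"ax": 0,"ay": 0,"az": 0},{"grip": 1,"tx": -0.09,"ty": -0.056,"tz": -0.06,"ax": 0,"ay": 0,"az": 0},{"grip": 1,"tx": -0.12,"ty": -0.075,"tz": -0.08,"ax": 0,"ay": 0,"az": 0},{"grip": 1,"tx": -0.15,"ty": -0.094,"tz": -0.1,"ax": 0,"ay": 0,"az": 0}]'

```text
time: 0.92
tool_pos: [0.2868, 0.4133, 0.3404]
tcp_rot: [0.471, 3.106, 0.001]
force: [0.5, 0.2, 0.4]
grip_width: 0.0851
gripper_force: 0.0
```

>>> apply_moves --commands '[{"grip": 1,"tx": -0.03,"ty": -0.019,"tz": 0,"ax": 0,"ay": 0,"az": 0},{"grip": 1,"tx": -0.06,"ty": -0.037,"tz": 0,"ax": 0,"ay": 0,"az": 0},{"grip": 1,"tx": -0.09,"ty": -0.056,"tz": 0,"ax": 0,"ay": 0,"az": 0},{"grip": 1,"tx": -0.12,"ty": -0.075,"tz": 0,"ax": 0,"ay": 0,"az": 0},{"grip": 1,"tx": -0.15,"ty": -0.094,"tz": 0,"ax": 0,"ay": 0,"az": 0}]'

```text
time: 1.33
tool_pos: [0.4023, 0.2789, 0.3396]
tcp_rot: [0.472, 3.105, 0.001]
force: [0.7, -0.3, 0.3]
grip_width: 0.0853
gripper_force: 0.0
```

>>> apply_moves --commands '[{"grip": 1,"tx": -0.03,"ty": -0.019,"tz": 0,"ax": 0,"ay": 0,"az": 0},{"grip": 1,"tx": -0.06,"ty": -0.037,"tz": 0,"ax": 0,"ay": 0,"az": 0},{"grip": 1,"tx": -0.09,"ty": -0.056,"tz": 0,"ax": 0,"ay": 0,"az": 0},{"grip": 1,"tx": -0.12,"ty": -0.075,"tz": 0,"ax": 0,"ay": 0,"az": 0},{"grip": 1,"tx": -0.15,"ty": -0.094,"tz": 0,"ax": 0,"ay": 0,"az": 0}]'

```text
time: 1.75
tool_pos: [0.5176, 0.1445, 0.3395]
tcp_rot: [0.472, 3.105, 0.001]
force: [0.2, -0.4, -0.1]
grip_width: 0.0853
gripper_force: 0.0
```

>>> apply_moves --commands '[{"grip": 1,"tx": -0.03,"ty": -0.019,"tz": 0,"ax": 0,"ay": 0,"az": 1.3},{"grip": 1,"tx": -0.06,"ty": -0.037,"tz": 0,"ax": 0,"ay": 0,"az": 2.6},{"grip": 1,"tx": -0.09,"ty": -0.056,"tz": 0,"ax": 0,"ay": 0,"az": 3.9},{"grip": 1,"tx": -0.12,"ty": -0.075,"tz": 0,"ax": 0,"ay": 0,"az": 5.2},{"grip": 1,"tx": -0.145,"ty": -0.09,"tz": 0,"ax": 0,"ay": 0,"az": 6.5}]'

```text
time: 2.17
tool_pos: [0.6298, 0.0146, 0.339]
tcp_rot: [1.332, 2.845, -0.001]
force: [-0.1, 0.7, 0.5]
grip_width: 0.0855
gripper_force: 0.0
```

>>> apply_moves --commands '[{"grip": 1,"tx": 0,"ty": 0,"tz": 0,"ax": 0,"ay": 0,"az": 1.4},{"grip": 1,"tx": 0,"ty": 0,"tz": 0,"ax": 0,"ay": 0,"az": 2.8},{"grip": 1,"tx": 0,"ty": 0,"tz": 0,"ax": 0,"ay": 0,"az": 4.2},{"grip": 1,"tx": 0,"ty": 0,"tz": 0,"ax": 0,"ay": 0,"az": 5.6},{"grip": 1,"tx": 0,"ty": 0,"tz": 0,"ax": 0,"ay": 0,"az": 7}]'

```text
time: 2.58
tool_pos: [0.6285, 0.0168, 0.3391]
tcp_rot: [-2.125, -2.313, 0.0]
force: [-0.2, 0.5, 0.8]
grip_width: 0.0857
gripper_force: 0.0
```

Run:
```python
from h import *
s=bot.state();print({k:np.round(s[k],3).tolist() for k in ("time","joint_pos","tool_pos","tcp_rot","force")}, R.from_rotvec(s["tcp_rot"]).as_matrix().round(3).tolist())
c=bot.calibration("wrist");print(c["position"], proj(c,[.629,.017,.195]))
im=bot.snapshot("wrist");cv2.imwrite("pics/w1.png",im[:,:,::-1])
for t in ("cap","cap_mark","jug"):
  for d in bot.boxes_of(t,"wrist")[:3]:
    l,tp,w,h=d["box"];print(t,round(d["score"],2),np.round(d["box"]),atz(c,l+w/2,tp+h/2,.178))
```

```text
{'time': 2.583, 'joint_pos': [-0.084, 0.325, 1.192, 0.0, 1.624, -0.168], 'tool_pos': [0.629, 0.017, 0.339], 'tcp_rot': [-2.125, -2.313, 0.0], 'force': [-0.248, 0.515, 0.791]} [[-0.084, 0.996, -0.0], [0.996, 0.084, 0.0], [0.0, -0.0, -1.0]]
[0.62124556 0.08923869 0.47544142] [278.86451854 193.42255696]
cap 0.63 [204. 228.  40.  42.] [ 0.58577118 -0.0410033   0.178     ]
cap 0.58 [242. 155.  68.  68.] [0.62705483 0.01590734 0.178     ]
cap_mark 0.88 [238. 151.  73.  76.] [0.62584136 0.01601778 0.178     ]
cap_mark 0.59 [203. 225.  47.  49.] [ 0.58819153 -0.04164608  0.178     ]
jug 0.75 [219. 115. 108. 111.] [0.62320271 0.03144883 0.178     ]
```

View pics/w1.png

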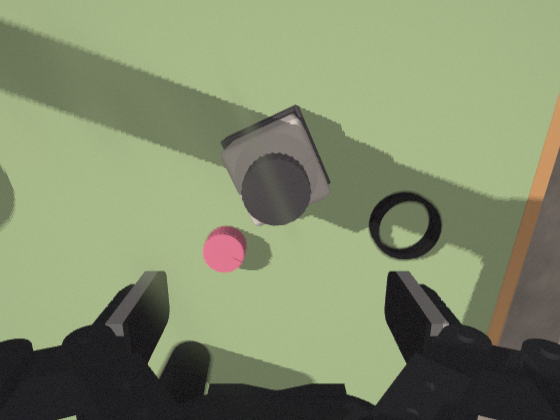

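The wrist picture shows the grey cap centred at about (276,187), which agrees with the estimate to within 2 mm. The pink look-alike at (225,249) is off to the side. Descending.

>>> apply_moves --commands '[{"grip": 1,"tx": 0,"ty": -0.001,"tz": 0.03,"ax": 0,"ay": 0,"az": 0},{"grip": 1,"tx": 0,"ty": -0.001,"tz": 0.06,"ax": 0,"ay": 0,"az": 0},{"grip": 1,"tx": 0,"ty": -0.001,"tz": 0.08,"ax": 0,"ay": 0,"az": 0},{"grip": 1,"tx": 0,"ty": -0.001,"tz": 0.1,"ax": 0,"ay": 0,"az": 0},{"grip": 1,"tx": 0,"ty": -0.001,"tz": 0.115,"ax": 0,"ay": 0,"az": 0}]'

```text
time: 3.2
tool_pos: [0.6266, 0.017, 0.2223]
tcp_rot: [-2.114, -2.322, 0.002]
force: [-0.7, 0.5, -0.5]
grip_width: 0.0856
gripper_force: 0.0
```

>>> apply_moves --commands '[{"grip": 1,"tx": 0,"ty": 0,"tz": 0.015,"ax": 0,"ay": 0,"az": 0},{"grip": 1,"tx": 0,"ty": 0,"tz": 0.03,"ax": 0,"ay": 0,"az": 0},{"grip": 1,"tx": 0,"ty": 0,"tz": 0.045,"ax": 0,"ay": 0,"az": 0},{"grip": 1,"tx": 0,"ty": 0,"tz": 0.054,"ax": 0,"ay": 0,"az": 0},{"grip": 1,"tx": 0,"ty": 0,"tz": 0.054,"ax": 0,"ay": 0,"az": 0}]'

```text
time: 3.62
tool_pos: [0.6261, 0.0171, 0.1681]
tcp_rot: [-2.114, -2.319, 0.004]
force: [-0.4, 0.0, 0.3]
grip_width: 0.085
gripper_force: 0.0
```

Run:
```python
from h import *
s=bot.state();print({k:np.round(s[k],4).tolist() for k in ("time","tool_pos","tcp_rot","force")})
im=bot.snapshot("side")[150:270,215:335];w=bot.snapshot("wrist")
cv2.imwrite("pics/g1.png",np.hstack([cv2.resize(im,(400,400),interpolation=2),cv2.resize(w,(400,400))])[:,:,::-1])
```

```text
{'time': 3.6167, 'tool_pos': [0.6261, 0.0171, 0.1681], 'tcp_rot': [-2.114, -2.3191, 0.0042], 'force': [-0.3893, 0.0226, 0.284]}
```

View pics/g1.png

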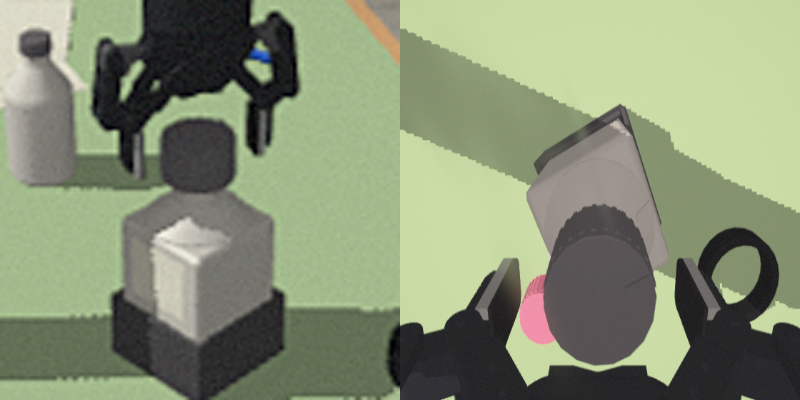

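The pads straddle the cap, with the cap centred between them at about column 598 of the mosaic. Closing.

>>> apply_moves --commands '[{"grip": 0.6,"tx": 0,"ty": 0,"tz": 0,"ax": 0,"ay": 0,"az": 0},{"grip": 0.5,"tx": 0,"ty": 0,"tz": 0,"ax": 0,"ay": 0,"az": 0},{"grip": 0.4,"tx": 0,"ty": 0,"tz": 0,"ax": 0,"ay": 0,"az": 0},{"grip": 0.4,"tx": 0,"ty": 0,"tz": 0,"ax": 0,"ay": 0,"az": 0},{"grip": 0.4,"tx": 0,"ty": 0,"tz": 0,"ax": 0,"ay": 0,"az": 0}]' --force 30

```text
time: 4.13
tool_pos: [0.628, 0.0168, 0.1715]
tcp_rot: [2.117, 2.319, 0.002]
force: [0.6, 0.5, 2.3]
grip_width: 0.0537
gripper_force: 30.7
```

>>> apply_moves --commands '[{"grip": 0,"tx": 0,"ty": 0,"tz": 0,"ax": 0,"ay": 0,"az": 0},{"grip": 0,"tx": 0,"ty": 0,"tz": 0,"ax": 0,"ay": 0,"az": 0},{"grip": 0,"tx": 0,"ty": 0,"tz": 0,"ax": 0,"ay": 0,"az": 0},{"grip": 0,"tx": 0,"ty": 0,"tz": 0,"ax": 0,"ay": 0,"az": 0},{"grip": 0,"tx": 0,"ty": 0,"tz": 0,"ax": 0,"ay": 0,"az": 0}]' --force 70

```text
time: 4.55
tool_pos: [0.6279, 0.0169, 0.1706]
tcp_rot: [2.118, 2.319, 0.001]
force: [1.8, -0.6, 4.1]
grip_width: 0.0526
gripper_force: 72.2
```

>>> apply_moves --commands '[{"grip": 0,"tx": 0,"ty": 0,"tz": 0.002,"ax": 0,"ay": 0,"az": 0},{"grip": 0,"tx": 0,"ty": 0,"tz": 0.004,"ax": 0,"ay": 0,"az": 0},{"grip": 0,"tx": 0,"ty": 0,"tz": 0.006,"ax": 0,"ay": 0,"az": 0},{"grip": 0,"tx": 0,"ty": 0,"tz": 0.007,"ax": 0,"ay": 0,"az": 0},{"grip": 0,"tx": 0,"ty": 0,"tz": 0.007,"ax": 0,"ay": 0,"az": 0}]'

```text
time: 4.97
tool_pos: [0.628, 0.0169, 0.1641]
tcp_rot: [2.117, 2.319, 0.002]
force: [-0.1, 1.1, 7.0]
grip_width: 0.0527
gripper_force: 72.8
```

>>> apply_moves --commands '[{"grip": 0,"tx": 0,"ty": 0,"tz": 0.001,"ax": 0,"ay": 0,"az": 0},{"grip": 0,"tx": 0,"ty": 0,"tz": 0.002,"ax": 0,"ay": 0,"az": 0},{"grip": 0,"tx": 0,"ty": 0,"tz": 0.002,"ax": 0,"ay": 0,"az": 0}]'

```text
time: 5.22
tool_pos: [0.6281, 0.0169, 0.1639]
tcp_rot: [2.117, 2.318, 0.003]
force: [-2.2, -0.4, 14.6]
grip_width: 0.053
gripper_force: 73.4
```

Hard stop reached. Turning anticlockwise.

>>> apply_moves --commands '[{"grip": 0,"tx": 0,"ty": 0,"tz": 0.0005,"ax": 0,"ay": 0,"az": -0.8},{"grip": 0,"tx": 0,"ty": 0,"tz": 0.0005,"ax": 0,"ay": 0,"az": -1.6},{"grip": 0,"tx": 0,"ty": 0,"tz": 0.0005,"ax": 0,"ay": 0,"az": -2.4},{"grip": 0,"tx": 0,"ty": 0,"tz": 0.0005,"ax": 0,"ay": 0,"az": -3.2},{"grip": 0,"tx": 0,"ty": 0,"tz": 0.0005,"ax": 0,"ay": 0,"az": -4}]'

```text
time: 5.63
tool_pos: [0.6291, 0.017, 0.1639]
tcp_rot: [1.676, 2.652, 0.005]
force: [-1.5, 0.7, 14.7]
grip_width: 0.0529
gripper_force: 73.4
```

Run:
```python
from h import *
s=bot.state();print({k:np.round(s[k],4).tolist() for k in ("time","tool_pos","tcp_rot","force","ft_torque","joint_pos")})
```

```text
{'time': 5.6333, 'tool_pos': [0.6291, 0.017, 0.1639], 'tcp_rot': [1.6764, 2.6515, 0.0045], 'force': [-1.4979, 0.6977, 14.6692], 'ft_torque': [0.0398, 0.1824, -0.0752], 'joint_pos': [-0.0838, 0.4013, 1.506, 0.0005, 1.2289, -0.5272]}
```

>>> apply_moves --commands '[{"grip": 0,"tx": 0,"ty": 0,"tz": 0,"ax": 0,"ay": 0,"az": -0.8},{"grip": 0,"tx": 0,"ty": 0,"tz": 0,"ax": 0,"ay": 0,"az": -1.6},{"grip": 0,"tx": 0,"ty": 0,"tz": 0,"ax": 0,"ay": 0,"az": -2.4},{"grip": 0,"tx": 0,"ty": 0,"tz": 0,"ax": 0,"ay": 0,"az": -3.2},{"grip": 0,"tx": 0,"ty": 0,"tz": 0,"ax": 0,"ay": 0,"az": -4}]'

```text
time: 6.05
tool_pos: [0.6294, 0.0171, 0.1639]
tcp_rot: [1.19, 2.901, 0.004]
force: [-0.4, 0.5, 15.5]
grip_width: 0.0525
gripper_force: 73.4
```

>>> apply_moves --commands '[{"grip": 0,"tx": 0,"ty": 0,"tz": 0,"ax": 0,"ay": 0,"az": -0.8},{"grip": 0,"tx": 0,"ty": 0,"tz": 0,"ax": 0,"ay": 0,"az": -1.6},{"grip": 0,"tx": 0,"ty": 0,"tz": 0,"ax": 0,"ay": 0,"az": -2.4},{"grip": 0,"tx": 0,"ty": 0,"tz": 0,"ax": 0,"ay": 0,"az": -3.2},{"grip": 0,"tx": 0,"ty": 0,"tz": 0,"ax": 0,"ay": 0,"az": -4}]'

```text
time: 6.47
tool_pos: [0.6296, 0.0171, 0.1639]
tcp_rot: [0.668, 3.063, 0.003]
force: [-0.1, 0.1, 14.6]
grip_width: 0.0525
gripper_force: 73.4
```

>>> apply_moves --commands '[{"grip": 0,"tx": 0,"ty": 0,"tz": 0,"ax": 0,"ay": 0,"az": -0.8},{"grip": 0,"tx": 0,"ty": 0,"tz": 0,"ax": 0,"ay": 0,"az": -1.6},{"grip": 0,"tx": 0,"ty": 0,"tz": 0,"ax": 0,"ay": 0,"az": -2.4},{"grip": 0,"tx": 0,"ty": 0,"tz": 0,"ax": 0,"ay": 0,"az": -3.2},{"grip": 0,"tx": 0,"ty": 0,"tz": 0,"ax": 0,"ay": 0,"az": -4}]'

```text
time: 6.88
tool_pos: [0.6296, 0.0172, 0.1639]
tcp_rot: [0.126, 3.133, 0.001]
force: [-0.5, 1.1, 14.7]
grip_width: 0.053
gripper_force: 73.3
```

>>> apply_moves --commands '[{"grip": 0,"tx": 0,"ty": 0,"tz": 0,"ax": 0,"ay": 0,"az": -0.8},{"grip": 0,"tx": 0,"ty": 0,"tz": 0,"ax": 0,"ay": 0,"az": -1.6},{"grip": 0,"tx": 0,"ty": 0,"tz": 0,"ax": 0,"ay": 0,"az": -2.4},{"grip": 0,"tx": 0,"ty": 0,"tz": 0,"ax": 0,"ay": 0,"az": -2.6},{"grip": 0,"tx": 0,"ty": 0,"tz": 0,"ax": 0,"ay": 0,"az": -2.6}]'

```text
time: 7.3
tool_pos: [0.6296, 0.0173, 0.1639]
tcp_rot: [-0.225, 3.127, 0.0]
force: [-0.5, 0.9, 14.0]
grip_width: 0.0527
gripper_force: 73.3
```

Run:
```python
from h import *
s=bot.state();print({k:np.round(s[k],4).tolist() for k in ("time","tool_pos","tcp_rot","force","ft_torque","joint_pos")})
w=bot.snapshot("wrist");cv2.imwrite("pics/t1.png",w[:,:,::-1])
```

```text
{'time': 7.3, 'tool_pos': [0.6296, 0.0173, 0.1639], 'tcp_rot': [-0.2252, 3.127, 0.0001], 'force': [-0.5395, 0.9098, 13.986], 'ft_torque': [0.1629, 0.048, 0.0381], 'joint_pos': [-0.0836, 0.4015, 1.5057, 0.0012, 1.228, -1.7986]}
```

View pics/t1.png

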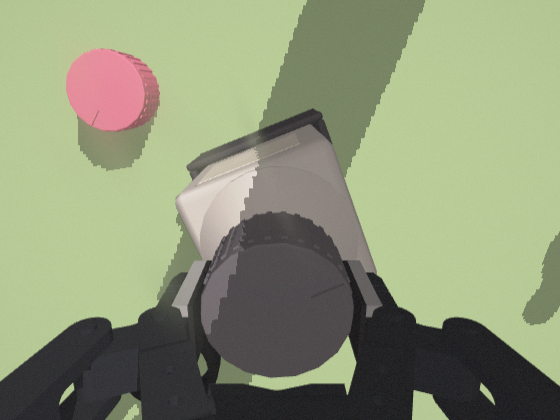

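The cap's ridge, at (327,291), keeps its place relative to the gripper, so the cap turned about 93 degrees with it. Lifting.

>>> apply_moves --commands '[{"grip": 0,"tx": 0,"ty": 0,"tz": -0.003,"ax": 0,"ay": 0,"az": 0},{"grip": 0,"tx": 0,"ty": 0,"tz": -0.006,"ax": 0,"ay": 0,"az": 0},{"grip": 0,"tx": 0,"ty": 0,"tz": -0.009,"ax": 0,"ay": 0,"az": 0},{"grip": 0,"tx": 0,"ty": 0,"tz": -0.012,"ax": 0,"ay": 0,"az": 0},{"grip": 0,"tx": 0,"ty": 0,"tz": -0.015,"ax": 0,"ay": 0,"az": 0}]'

```text
time: 7.77
tool_pos: [0.6279, 0.0171, 0.1757]
tcp_rot: [-0.225, 3.133, 0.0]
force: [2.0, 1.5, -1.8]
grip_width: 0.0531
gripper_force: 73.2
```

>>> apply_moves --commands '[{"grip": 0,"tx": 0,"ty": 0,"tz": -0.005,"ax": 0,"ay": 0,"az": 0},{"grip": 0,"tx": 0,"ty": 0,"tz": -0.01,"ax": 0,"ay": 0,"az": 0},{"grip": 0,"tx": 0,"ty": 0,"tz": -0.015,"ax": 0,"ay": 0,"az": 0},{"grip": 0,"tx": 0,"ty": 0,"tz": -0.02,"ax": 0,"ay": 0,"az": 0},{"grip": 0,"tx": 0,"ty": 0,"tz": -0.025,"ax": 0,"ay": 0,"az": 0}]'

```text
time: 8.18
tool_pos: [0.6269, 0.0168, 0.2009]
tcp_rot: [0.225, -3.132, -0.0]
force: [-0.3, -0.2, -0.3]
grip_width: 0.0528
gripper_force: 73.3
```

Run:
```python
from h import *
s=bot.state();print({k:np.round(s[k],4).tolist() for k in ("time","tool_pos","tcp_rot","force","ft_torque")})
im=bot.snapshot("side")[150:270,215:335]
cv2.imwrite("pics/l1.png",cv2.resize(im,(480,480),interpolation=2)[:,:,::-1])
```

```text
{'time': 8.1833, 'tool_pos': [0.6269, 0.0168, 0.2009], 'tcp_rot': [0.2246, -3.132, -0.0001], 'force': [-0.3045, -0.1857, -0.2911], 'ft_torque': [-0.001, -0.0041, -0.0213]}
```

View pics/l1.png

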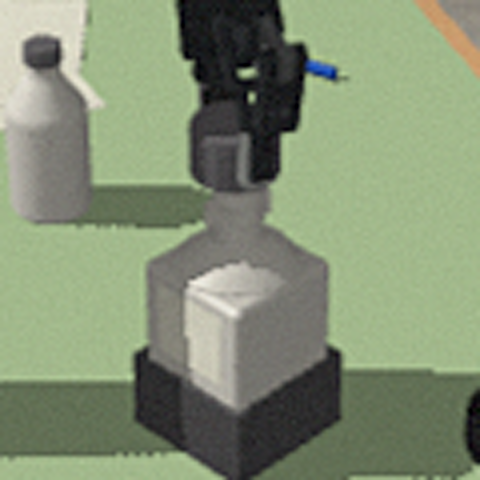

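The cap is coming off, the neck shows at about (237,205), and the jug is still down in the holder. I'll lift another 41 mm.

>>> apply_moves --commands '[{"grip": 0,"tx": 0,"ty": 0,"tz": -0.01,"ax": 0,"ay": 0,"az": 0},{"grip": 0,"tx": 0,"ty": 0,"tz": -0.02,"ax": 0,"ay": 0,"az": 0},{"grip": 0,"tx": 0,"ty": 0,"tz": -0.03,"ax": 0,"ay": 0,"az": 0},{"grip": 0,"tx": 0,"ty": 0,"tz": -0.041,"ax": 0,"ay": 0,"az": 0},{"grip": 0,"tx": 0,"ty": 0,"tz": -0.041,"ax": 0,"ay": 0,"az": 0}]'

```text
time: 8.65
tool_pos: [0.629, 0.0168, 0.2453]
tcp_rot: [-0.224, 3.128, -0.001]
force: [-0.1, 0.2, 0.6]
grip_width: 0.053
gripper_force: 73.3
```

>>> apply_moves --commands '[{"grip": 0,"tx": 0,"ty": 0,"tz": 0,"ax": 0,"ay": 0,"az": 0},{"grip": 0,"tx": 0,"ty": 0,"tz": 0,"ax": 0,"ay": 0,"az": 0},{"grip": 0,"tx": 0,"ty": 0,"tz": 0,"ax": 0,"ay": 0,"az": 0}]'

```text
time: 8.9
tool_pos: [0.627, 0.0169, 0.2412]
tcp_rot: [0.225, -3.132, -0.0]
force: [-1.0, 0.4, -0.7]
grip_width: 0.0527
gripper_force: 73.3
```

Run:
```python
from h import *
im=bot.snapshot("side")[110:290,185:365]; w=bot.snapshot("wrist")
cv2.imwrite("pics/l2.png",np.hstack([cv2.resize(im,(400,400),interpolation=2),cv2.resize(w,(400,400))])[:,:,::-1])
```

```text
(no output)
```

View pics/l2.png

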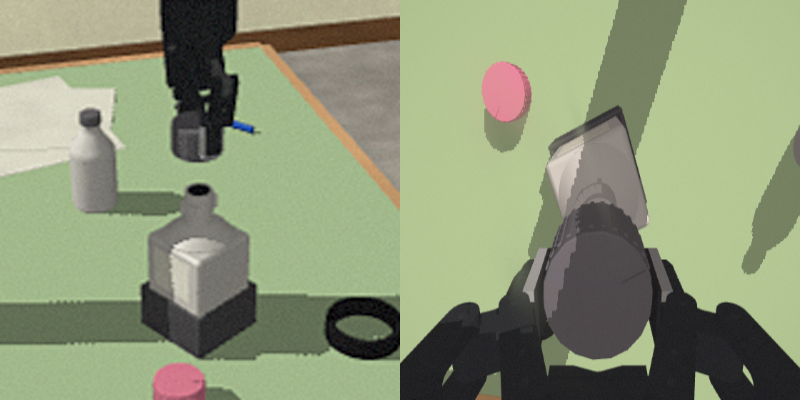

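The cap is held upright above the open mouth at (201,190), and the jug is seated in its holder.

```bash
python3 -c "
from bench import bot
print(bot.hand_in())"
```

```text
the job is handed in; nothing more can be done
None
```

I pressed the jug's cap down, turned it about 93° anticlockwise and lifted it off; it is held upright in the gripper about 5 cm above the open mouth, the jug is still in its holder, and the job is handed in (about 9 s of the 35 s used).

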